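# Set up a strap clamp on the drilling plate

### The job

Clamp up the aluminium bearing block for reaming: lay it flat in the nest on the drilling plate, and stand the wooden offcut that is as tall as the block on the bare plate on the other side of the stud as packing. Then drop the slotted strap over the stud so that it bridges block and packing, level and lined up with the plate, and slip the steel collar over the stud down onto the strap, where a nut will follow later. Leave the lower offcut where it lies and let everything rest.

Things in the scene. Friction and masses are not known exactly. Their poses are not given: they have to be found in the camera images.
- drill_plate: Fixed steel plate 180 x 86 x 15 mm at any yaw, x = -103 to 77 mm. Origin: stud axis, underside (bench level); x lengthwise. Stud: 8 mm thick, tapered tip, top 85 mm over the bench. At -x the nest: four dark rails (7 wide, 8 mm high on the plate) round a pocket 70 (x) x 56 mm, centre x = -57, y = 0, floor = plate top. At +x (10 to 77) the top is bare: the packing stands there, about 42 mm from the stud.
- bearing_block: The work: aluminium block 60 (x) x 46 (y) x 28 mm high with an upright 24 mm bore and two small holes, 0.17 kg. Origin: centre of its underside, z up. Starts on the black rubber mat (fixed, 3 mm thick). In the nest its long side runs along the plate's length, either way round, with 5 mm play all round.
- tall_offcut: Taller wooden offcut, 45 (x) x 50 (y) x 28 mm high: as tall as the bearing block. Origin: centre of its underside, z up. Starts on the mat, underside 3 mm above the bench.
- low_offcut: Lower, longer wooden offcut, 35 (x) x 70 (y) x 20 mm high: too low for this job, stays on the mat. Origin: centre of its underside, z up.
- strap: Flat steel bar 110 (x) x 32 (y) x 12 mm with a lengthwise through slot 36 x 14 mm in its middle; 0.24 kg; same both ways round. Origin: centre of its underside (slot centre), z up. Starts flat on the mat. In place it lies along the plate's x axis, stud in the slot, one end on the bearing block, the other on the packing, underside 43 mm above the bench.
- collar: Steel ring, 28 mm outer and 14 mm inner diameter, 18 mm high, standing with its bore upright on the mat. Origin: centre of its underside, z up. In place it sits round the stud on the strap, underside 55 mm above the bench. On the mat the parts stand about 95 mm apart in two rows parallel to the strap as it lies at the start; fingers closing along the rows have most room.

How it is judged:
At the end, for the whole second after the job is handed in: Bearing block flat in the nest (10 mm); taller offcut flat on the plate beyond the stud, 12 to 80 mm from it, 20 mm off centre; strap level (0.05 rad), in line (0.26 rad), over the stud, resting on both; collar round the stud on the strap; all at rest, lower offcut left alone (x of bearing_block in the frame of drill_plate between -0.067 and -0.047 m and y of bearing_block in the frame of drill_plate between -0.01 and 0.01 m and z of bearing_block in the frame of drill_plate between 0.012 and 0.0185 m and angle between each of bearing_block, tall_offcut's own z axis and vertical below 0.06 rad and x of tall_offcut in the frame of drill_plate between 0.012 and 0.08 m and y of tall_offcut in the frame of drill_plate between -0.02 and 0.02 m and z of tall_offcut in the frame of drill_plate between 0.012 and 0.0185 m and x of strap in the frame of drill_plate between -0.017 and 0.017 m and y of strap in the frame of drill_plate between -0.007 and 0.007 m and z of strap in the frame of drill_plate between 0.04 and 0.047 m and angle between strap's own z axis and vertical below 0.05 rad and angle between the x axis of strap and the x axis of drill_plate, either way round below 0.26 rad and contact force between strap and bearing_block above 0.05 N and contact force between strap and tall_offcut above 0.05 N and x of collar in the frame of drill_plate between -0.007 and 0.007 m and y of collar in the frame of drill_plate between -0.007 and 0.007 m and z of collar in the frame of drill_plate between 0.052 and 0.059 m and angle between collar's own z axis and vertical below 0.08 rad and linear speed of each of bearing_block, tall_offcut, strap, collar below 0.01 m/s); the robot touches nothing.
It fails at once if the lower offcut is moved by more than 40 mm (distance of low_offcut from where it was at the start of the episode above 0.04 m).
It also fails if it takes over 106 s, if anything falls off the work surface, if the arm or the gripper's body presses on something with over 40 N, if the wrist force passes 120 N, or if a joint passes its speed limit or range.

### The arm

A 7-joint arm with a two-finger parallel gripper is mounted at the origin on a cart in front of the work surface, level with it; the furniture and walls round the work are solid. World frame = base frame: x ahead of the robot, y to its left, z up, the work surface at z = 0. Lengths are in m, angles in rad, forces in N, time in s.
With the tool pointing down it reaches from about 0.4 to 0.9 m from the base axis. Payload 5.6 kg.
Tool frame: the origin (TCP) lies midway between the tips of the shut fingers; the grasp point (between the pads) lies 19 mm behind it; z points along the fingers, y is the line along which they close (so a half turn about z gives the same grasp; the last joint's range is limited). The gripper opens to 92 mm and grips with 3 to 60 N. Pads are 20 mm wide; open, the fingers measure 128 mm over their backs; the gripper's body (75 mm by 189 mm) begins 69 mm behind the grasp point.
Start: joints at [-1.359, 0.468, -0.012, 1.603, 0.006, 1.071, -0.056], TCP at [0.164, 0.629, 0.181] pointing down, gripper open.
Joint ranges: [-2.53, 2.53], [-0.31, 2.02], [-1.57, 1.55], [0.28, 2.44], [-1.29, 4.43], [0.15, 1.84], [-2.92, 2.92]. Speed limits (rad/s): [2.57, 2.57, 3.14, 3.14, 3.14, 3.14, 3.14].

### API

Orientations are given as a 3x3 rotation matrix whose columns are the frame's x, y, z axes.
In Python, from station import env, effector, solver, viewer, workorder, search_frame, tip_of gives the robot as it stands. Calls block until the motion is done:
- env.reach(position, orientation): joint-space move of the TCP to a pose.
- env.movel(position, frame=None, rate=0.15): straight line of the TCP; frame=None keeps the orientation; rate is the mean speed in m/s.
- env.goto_joints(angles): joint-space move.
- effector.release() and effector.grasp(squeeze=None): open the fingers fully, or close them until they stop; squeeze is the grip in N (None keeps the last).
- env.pause(seconds).
- solver.inverse_kinematics(position, orientation): joint angles nearest the present ones, or None.
- env.sense(): the state.
- viewer.read_camera(name): name is "side" or "top" or "wrist"; returns (picture, depth): 384x512x3 uint8, red, green, blue; 384x512 float32, m along the optical axis (not along the pixel's ray), 0 where there is no reading.
- viewer.camera_info(name): a dict with "intrinsics" (3x3 intrinsics, pixels), "eye" and "rotation" of the camera in the world; the wrist camera has in their place "T_tool_cam" (4x4, takes a point from camera to tool coordinates, whose origin is the TCP and whose axes are the flange's). Camera axes: x right, y up, looking along -z (the intrinsics and any distortion apply to the point x, -y, -z); pixel columns grow to the right and rows downward; lengths in m; the calibration is good to about 2 mm. A picture is of the moment at which its call begins: read the wrist's pose just before it. camera_info takes no time and is no camera call.
A pose or a line that the arm cannot do raises env.PlanningError and nothing moves.
- workorder.finish_job(): hands the job in; it is judged then, once.
Trained networks look in the newest picture that a camera, given by its name, has taken for a name from the list of things; names that differ only in an ending like _2 or _b are one class to them, and where a whole thing is asked for, a point or a joint stands for the part that bears it (a point fixed in the world has none). Each returns a list of dicts, best first, with "score" (0 to 1); they miss things now and then, are a little off and sometimes report something else, mostly with a low value. They report only what shows in the picture. A call takes as long as a camera call.
- search_frame(camera, name): "at" ([x, y, z] in m, in world coordinates, good to about 4 mm: the middle of the surface that is visible of it).
- tip_of(camera, name): "at" ([x, y, z] in m, in world coordinates, good to about 4 mm: a listed point, or the origin of a listed thing).
The state is a dict: "t": time; "joint_positions": joint angles; "joint_velocities": joint speeds; "tau": joint torques, N m; "ee_pos": TCP position; "tcp_rot": TCP orientation; "wrist_force": force on the tool from outside, world axes, zero at the start; "moment": the same for the moment, N m; "gripper_width": finger opening in m; "grasp_force": force on a finger pad.
Only numpy, scipy, OpenCV 4.12 (cv2) and the standard library are available. Lean on these libraries where they do the work, as an engineer would, in place of code of your own. Each camera call takes 0.05 s, during which the arm holds its last target. There are 200 camera calls.

## Working session

There is one attempt and no reset: what is moved stays moved. The work goes in short steps, each a Python script; the robot and the scene stay as the last script left them, time stands still between calls to the robot, and variables do not carry over. Pictures are saved under pics/ and viewed, at most 14 in all, crops included, and the job is handed in when it is done.

```bash
ls; mkdir -p pics; python3 - <<'E'
from station import env, viewer, search_frame, tip_of
import cv2,numpy as np
for c in ("top","side"):
    p,d=viewer.read_camera(c); cv2.imwrite(f"pics/{c}0.png",p[:,:,::-1])
    i=viewer.camera_info(c); print(c,{k:np.round(v,4).tolist() if not isinstance(v,(str,int)) else v for k,v in i.items()})
    for n in ["drill_plate","bearing_block","tall_offcut","low_offcut","strap","collar"]:
        print(n,[(np.round(r["at"],4).tolist(),round(r["score"],2)) for r in search_frame(c,n)[:2]],[(np.round(r["at"],4).tolist(),round(r["score"],2)) for r in tip_of(c,n)[:2]])
print(env.sense()["t"], env.sense()["gripper_width"], np.round(env.sense()["tcp_rot"],3)); print({k:np.round(v,4).tolist() if not isinstance(v,(str,int)) else v for k,v in viewer.camera_info("wrist").items()})
E
```

```text
pics
top {'intrinsics': [[462.7593, 0.0, 248.199], [0.0, 462.7593, 192.0316], [0.0, 0.0, 1.0]], 'eye': [0.4156, -0.1859, 1.1334], 'rotation': [[-0.0241, 0.9958, -0.088], [-0.9997, -0.0237, 0.0061], [0.0039, 0.0881, 0.9961]]}
drill_plate [([0.4957, -0.0731, 0.0141], 0.9)] [([0.487, -0.0637, -0.0015], 0.68)]
bearing_block [] [([0.4463, -0.4251, -0.0003], 0.69)]
tall_offcut [([0.5518, -0.253, 0.0298], 0.8)] []
low_offcut [([0.5336, -0.4329, 0.0215], 0.82)] [([0.5389, -0.4364, 0.0024], 0.88)]
strap [([0.4513, -0.29, 0.0138], 0.95)] [([0.4557, -0.2905, 0.0004], 0.85)]
collar [([0.5474, -0.3419, 0.0211], 0.65)] [([0.5498, -0.3428, 0.0027], 0.46)]
side {'intrinsics': [[436.0331, 0.0, 255.2077], [0.0, 436.0331, 190.1085], [0.0, 0.0, 1.0]], 'eye': [0.2487, -0.8942, 0.567], 'rotation': [[0.9447, 0.1956, -0.2633], [-0.328, 0.5492, -0.7686], [-0.0058, 0.8124, 0.583]]}
drill_plate [([0.4882, -0.0834, 0.0162], 0.86)] [([0.4825, -0.0672, -0.0011], 0.66)]
bearing_block [([0.443, -0.4372, 0.0264], 0.84), ([0.4536, -0.2946, 0.0151], 0.57)] [([0.4424, -0.4304, 0.004], 0.78)]
tall_offcut [([0.5507, -0.2685, 0.0296], 0.72)] [([0.5539, -0.2557, 0.0031], 0.82)]
low_offcut [([0.5332, -0.4415, 0.022], 0.6)] [([0.5346, -0.4304, 0.0013], 0.64)]
strap [([0.4517, -0.2967, 0.0161], 0.59)] [([0.4523, -0.2874, 0.0061], 0.9)]
collar [([0.5432, -0.3485, 0.0204], 0.68)] [([0.5441, -0.3412, 0.0019], 0.76), ([0.4537, -0.2902, 0.0041], 0.65)]
1.3 0.09177892608572435 [[-0.968  0.252  0.   ]
 [ 0.252  0.968 -0.   ]
 [-0.     0.    -1.   ]]
{'intrinsics': [[319.7795, 0.0, 256.8472], [0.0, 319.7795, 194.5222], [0.0, 0.0, 1.0]], 'T_tool_cam': [[0.0008, 0.9556, 0.2946, 0.0844], [1.0, -0.0011, 0.0009, -0.0008], [0.0012, 0.2946, -0.9556, -0.2033], [0.0, 0.0, 0.0, 1.0]]}
```

View top.

View pics/top0.png

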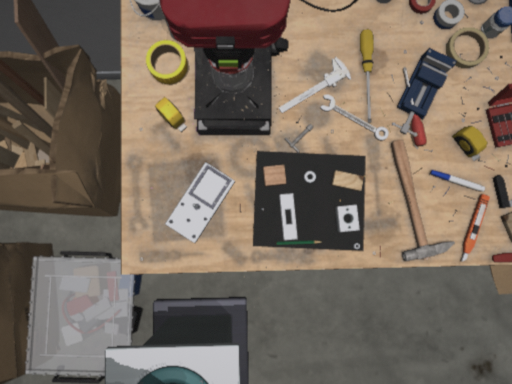

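View pics/side0.png

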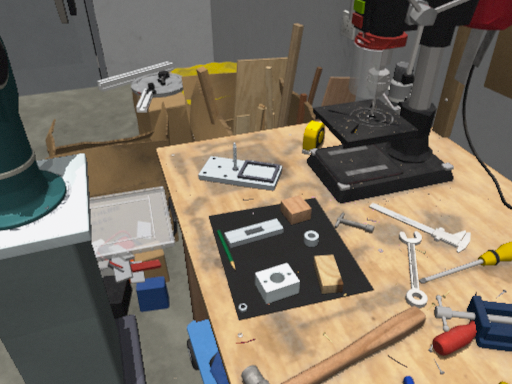

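```bash
cat > h.py <<'E'
from station import env, effector, solver, viewer, workorder, search_frame, tip_of
import numpy as np, cv2
def R(a):  # tool down, closing axis (tool y) at world angle a; tool x = y cross z
    y=np.array([np.cos(a),np.sin(a),0]); z=np.array([0,0,-1.]); return np.column_stack([np.cross(y,z),y,z])
def cloud(c):
    s=env.sense(); p,d=viewer.read_camera(c); i=viewer.camera_info(c); K=i["intrinsics"]
    v,u=np.mgrid[:384,:512]; P=np.stack([(u-K[0,2])/K[0,0]*d,-(v-K[1,2])/K[1,1]*d,-d],-1)
    if c=="wrist":
        T=np.array(i["T_tool_cam"]); P=P@T[:3,:3].T+T[:3,3]; W=P@np.array(s["tcp_rot"]).T+s["ee_pos"]
    else: W=P@np.array(i["rotation"]).T+i["eye"]
    W[d<=0]=np.nan
    return p,W
def st():
    s=env.sense(); print("t %.1f"%s["t"],np.round(s["ee_pos"],4),"w %.4f"%s["gripper_width"],"gf %.1f"%s["grasp_force"],"F",np.round(s["wrist_force"],1)); return s
E
cat > m.py <<'E'
from h import *
def rects(W,lo,hi,x0,x1,y0,y1,res=0.001,amin=150):
    m=(W[...,2]>lo)&(W[...,2]<hi)&(W[...,0]>x0)&(W[...,0]<x1)&(W[...,1]>y0)&(W[...,1]<y1)
    n,l=cv2.connectedComponents(m.astype(np.uint8),connectivity=4)
    out=[]
    for k in range(1,n):
        q=W[l==k]
        if len(q)<amin: continue
        (cx,cy),(w,h),a=cv2.minAreaRect((q[:,:2]*1000).astype(np.float32))
        if w<h: w,h,a=h,w,a+90
        out.append((cx/1000,cy/1000,w,h,(a+90)%180-90,np.median(q[:,2]),len(q)))
        print("c %.4f %.4f  size %.1f %.1f  yaw %.1f  z %.4f n %d"%out[-1])
    return out
E
python3 - <<'E'
from m import *
p,W=cloud("top")
# obstacle map
for x in np.arange(0.4,1.0,0.05):
    r=[]
    for y in np.arange(0.15,-0.6,-0.05):
        m=(abs(W[...,0]-x)<.025)&(abs(W[...,1]-y)<.025); r.append("%4d"%(np.nanmax(W[m][:,2])*1000) if m.any() else "   .")
    print("%.2f"%x," ".join(r))
rects(W,0.009,0.06,0.38,0.63,-0.52,-0.2,amin=30)
for a in (0,np.pi/2):
    q=np.array([0.49,-0.33,0.25]); print(solver.inverse_kinematics(q,R(a)))
env.reach([0.49,-0.33,0.27],R(np.pi/2) ); st()
p,W=cloud("wrist"); cv2.imwrite("pics/w1.png",p[:,:,::-1]); np.savez("w1",p=p,W=W)
rects(W,0.009,0.06,0.38,0.63,-0.52,-0.18)
E
```

```text
0.40    .    5    8   15   19   19    5    8   16   19   15   35   34    4    5
0.45    .    4    5   20   20   18    7    7   19   20    8   37   36    6    5
0.50    .    4    5   16   87   27   25    9   17   19    9   25   31    6   25
0.55    .    4   11    5   25   28   26    7   37   34   26   28   28    8   28
0.60    .    6    6    8    4   22    4    7    6   31    6    9    8   30   31
0.65    .    7    5    6   19  151  150  151  151   15   16    5    5   14   38
0.70    .    4   48   70   63  517  518  517  516    7   15   12   11   13   42
0.75    .    5    4   64  511  517  517  517  517    7    6   12    4   14   15
0.80    .    4   52   54   51  151    .  152  151    4    6   61    9   30    6
0.85    .    4   52   53   51    .    .   32   17    5    5    8    6   35    4
0.90    .    4   45  160   48    .    .    .   23    3    6    5    4   35    5
0.95    .   43  106  157    .    .    .    .    .    4    5   41   82    5    4
c 0.5523 -0.2572  size 50.3 45.6  yaw -85.3  z 0.0300 n 407
c 0.5361 -0.4349  size 70.4 35.4  yaw 76.4  z 0.0222 n 443
c 0.5469 -0.3427  size 26.2 24.5  yaw 88.4  z 0.0196 n 87
c 0.4523 -0.2883  size 109.7 32.2  yaw 3.7  z 0.0143 n 520
c 0.4446 -0.4295  size 60.0 47.8  yaw 3.8  z 0.0298 n 465
[-0.25258735  0.45345373  1.07624379  1.72432535 -0.4229779   1.22073866
  0.93105266]
[-0.19427362  0.41457416  0.97633065  1.7215596  -0.36586319  1.20198661
  2.44839165]
t 4.9 [ 0.4905 -0.3293  0.2698] w 0.0917 gf 0.0 F [-0.2  0.2 -0.7]
c 0.4522 -0.2891  size 110.1 32.2  yaw 3.7  z 0.0144 n 1555
c 0.4442 -0.4302  size 59.9 46.8  yaw 4.0  z 0.0304 n 1458
c 0.5358 -0.4359  size 70.3 35.7  yaw 76.5  z 0.0224 n 1216
c 0.5520 -0.2582  size 49.8 45.4  yaw -85.3  z 0.0302 n 1152
c 0.5470 -0.3441  size 27.3 25.4  yaw 0.2  z 0.0200 n 240
```

```bash
python3 - <<'E'
from m import *
T,W=0,0
env.reach([0.46,-0.06,0.26],R(-np.pi/2)); st(); print(np.round(env.sense()["joint_positions"],2))
p,W=cloud("wrist"); cv2.imwrite("pics/w2.png",p[:,:,::-1]); np.savez("w2",p=p,W=W)
rects(W,0.008,0.03,0.3,0.62,-0.2,0.08)
print("rails"); rects(W,0.0195,0.03,0.3,0.62,-0.2,0.08,amin=40)
print("stud"); m=(W[...,2]>0.075)&(W[...,2]<0.1)&(W[...,0]<.6); print(m.sum(),np.median(W[m],0)); m=(W[...,2]>0.04)&(W[...,2]<0.1)&(W[...,0]<.6); print(m.sum(),np.median(W[m],0))
print(tip_of("wrist","drill_plate"))
E
```

```text
t 8.1 [ 0.4601 -0.0601  0.2601] w 0.0922 gf 0.0 F [-0.2  0.4  0.4]
[-1.25  0.1   1.43  2.   -0.11  1.13 -1.34]
c 0.4926 -0.0750  size 180.2 86.1  yaw -34.0  z 0.0148 n 8005
rails
c 0.5291 -0.0996  size 84.1 70.1  yaw -34.1  z 0.0226 n 1161
stud
34 [ 0.48247767 -0.0673782   0.08197488]
58 [ 0.48393604 -0.0673782   0.07875125]
[{'at': [0.487, -0.0686, 0.0033], 'score': 0.7}]
```

View pics/w2.png

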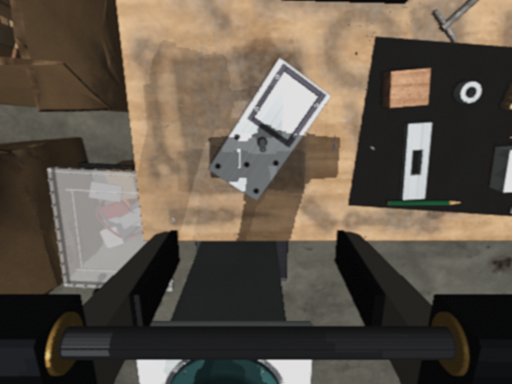

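```bash
cat >> h.py <<'E'
S=np.array([0.4820,-0.0676]); th=np.radians(-34.05)
px=-np.array([np.cos(th),np.sin(th)]); 
def pl(x,y=0): return S+x*px+y*np.array([-px[1],px[0]])
AP=np.radians(-34.05-90)   # closing along plate y
def pick(xy,z,a,sq=30,lift=0.16):
    env.reach([*xy,max(z+0.06,0.10)],R(a)); env.movel([*xy,z],rate=0.12); env.pause(.1); st()
    effector.grasp(sq); st(); env.movel([*xy,lift],rate=0.2); st()
def place(xy,z,a,h=0.16):
    env.reach([*xy,h],R(a)); env.movel([*xy,z+0.012],rate=0.15); st(); env.movel([*xy,z],rate=0.05); env.pause(.2); st()
def letgo(xy,z=0.2):
    effector.release(); env.pause(.1); env.movel([*xy,z],rate=0.2); st()
E
python3 - <<'E'
from m import *
b=(0.4444,-0.4300); ab=np.radians(4-90)
n=pl(-.057); print(n,pl(.042))
for q,a in ((b,ab),(n,AP),(pl(.042),AP),(S,AP)):
  for z in (.16,.03):
    j=solver.inverse_kinematics(np.array([*q,z]),R(a)); print(None if j is None else np.round(j,2))
pick(b,0.015,ab)
print(np.round(env.sense()["joint_positions"],2))
E
```

```text
[ 0.52922731 -0.09951522] [ 0.44720093 -0.04408352]
[ 0.02  0.6   1.    1.75 -0.56  1.1  -0.3 ]
[ 0.12  0.75  0.84  1.83 -0.71  0.89 -0.2 ]
[-0.82  0.62  1.31  1.95 -0.68  1.12 -1.39]
[-0.67  0.77  1.09  2.03 -0.9   0.92 -1.24]
[-1.1   0.39  1.38  2.15 -0.46  0.97 -1.62]
[-0.85  0.65  1.13  2.24 -0.87  0.8  -1.29]
[-0.98  0.53  1.38  2.07 -0.61  1.05 -1.46]
[-0.77  0.71  1.12  2.15 -0.89  0.85 -1.26]
t 10.7 [ 0.4449 -0.4306  0.0159] w 0.0922 gf 0.0 F [ 0.8  0.4 -0.5]
t 12.0 [ 0.4444 -0.43    0.015 ] w 0.0005 gf 0.0 F [ 0.2 -0.4 -0.7]
t 12.9 [ 0.4441 -0.4291  0.1589] w 0.0006 gf 0.0 F [ 0.1  1.1 -0.6]
[ 0.02  0.6   0.99  1.75 -0.56  1.1  -0.31]
```

```bash
python3 - <<'E'
from m import *
effector.release()
env.movel([0.47,-0.36,0.25],rate=.25); st()
p,W=cloud("wrist"); cv2.imwrite("pics/w3.png",p[:,:,::-1])
rects(W,0.009,0.06,0.36,0.63,-0.55,-0.18)
p,W=cloud("side"); cv2.imwrite("pics/s3.png",p[:,:,::-1])
E
```

```text
t 14.9 [ 0.4695 -0.36    0.2494] w 0.0921 gf 0.0 F [-0.3 -0.5 -0.3]
c 0.5521 -0.2572  size 50.6 44.3  yaw -85.9  z 0.0303 n 1597
c 0.5475 -0.3426  size 26.1 26.0  yaw 4.1  z 0.0203 n 276
c 0.5359 -0.4349  size 70.2 34.7  yaw 76.7  z 0.0226 n 1495
c 0.4522 -0.2883  size 110.5 32.5  yaw 3.7  z 0.0145 n 1568
c 0.4447 -0.4292  size 59.8 46.2  yaw 4.0  z 0.0304 n 1430
```

View pics/w3.png

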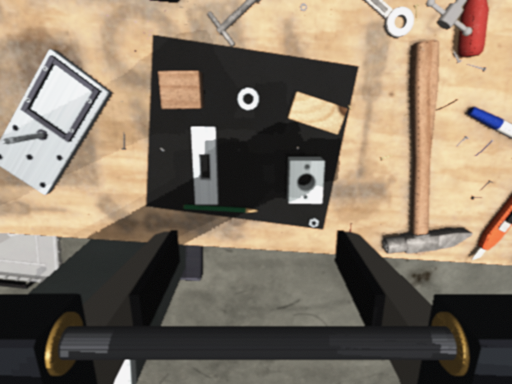

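```bash
python3 - <<'E'
from m import *
def fing(tag):
    p,W=cloud("wrist"); s=env.sense(); T=(W-s["ee_pos"])@np.array(s["tcp_rot"])
    m=(T[...,2]<0.05)&(abs(T[...,0])<0.05); 
    q=T[m]; print(tag,s["ee_pos"],len(q)); 
    for c in range(150,370,20):
        k=m[:,c]; 
        if k.any(): r=T[:,c][k]; i=np.nanargmax(r[:,2]); print(c,np.round(r[i],4), np.round(r[:,0].max(),3))
    cv2.imwrite(f"pics/f_{tag}.png",p[:,:,::-1])
fing("open"); effector.grasp(10); st(); fing("shut"); effector.release(); st()
p,W=cloud("side")
s=env.sense()
m=(np.linalg.norm(W[...,:2]-s["ee_pos"][:2],axis=-1)<.1)&(W[...,2]>.1); q=W[m]; print(len(q), np.round(np.sort(q[:,2])[:10],3))
E
```

```text
open [ 0.46861726 -0.36061848  0.24874927] 38954
150 [ 0.0085 -0.0574 -0.0445] 0.026
170 [ 0.0094 -0.0491 -0.0343] 0.027
190 [ 0.0248 -0.0171 -0.1328] 0.027
210 [ 0.0243 -0.0119 -0.1322] 0.026
230 [ 0.024  -0.0066 -0.1318] 0.026
250 [ 0.0254 -0.0012 -0.1335] 0.027
270 [ 0.0249  0.0041 -0.1329] 0.026
290 [ 0.0244  0.0094 -0.1323] 0.026
310 [ 0.0254  0.0145 -0.1335] 0.027
330 [ 0.0246  0.0201 -0.1325] 0.027
350 [ 0.0089  0.0537 -0.0359] 0.027
t 16.4 [ 0.47 -0.36  0.25] w 0.0006 gf 0.0 F [-0.5 -0.1 -0.3]
shut [ 0.4699943  -0.36001307  0.25001101] 35269
150 [ 0.0303 -0.0291 -0.1264] 0.032
170 [ 0.0306 -0.0232 -0.1274] 0.032
190 [ 0.0306 -0.0178 -0.1268] 0.031
210 [ 0.0299 -0.0123 -0.1268] 0.032
230 [ 0.0085 -0.0132 -0.0517] 0.032
250 [ 0.0093 -0.0031 -0.0341] 0.026
270 [ 0.0077  0.0084 -0.0333] 0.03
290 [ 0.0089  0.0161 -0.0712] 0.032
310 [ 0.0305  0.0155 -0.1267] 0.032
330 [ 0.0301  0.0212 -0.1262] 0.032
350 [ 0.0306  0.0265 -0.1268] 0.032
t 17.8 [ 0.47 -0.36  0.25] w 0.0923 gf 0.0 F [-0.3 -0.4 -0.5]
7377 [0.282 0.282 0.282 0.282 0.282 0.283 0.283 0.283 0.283 0.283]
```

View pics/s3.png

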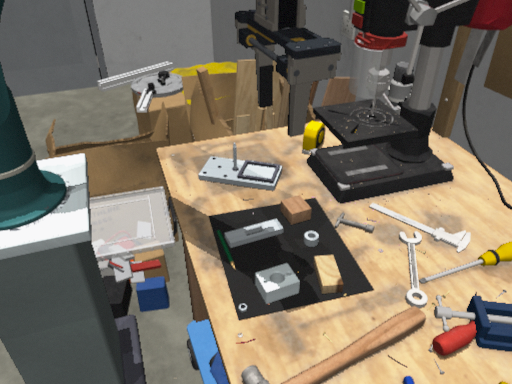

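View pics/f_shut.png

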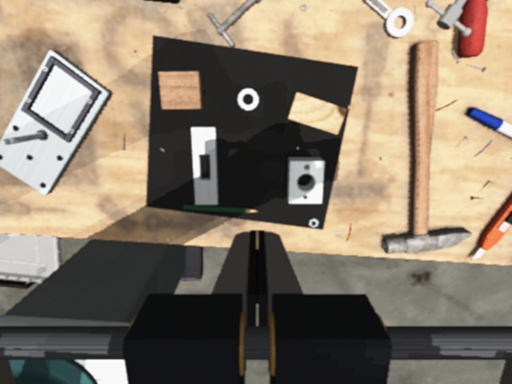

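```bash
cat >> h.py <<'E'
OFF=0.0335  # fingers measured 33.5 mm shorter than the reported TCP; z below = true fingertip height
_reach,_movel=env.reach,env.movel
def reach(p,o): _reach([p[0],p[1],p[2]-OFF],o)
def movel(p,rate=0.15): _movel([p[0],p[1],p[2]-OFF],rate=rate)
def pick(xy,z,a,sq=30,lift=0.16):
    reach([*xy,z+0.06],R(a)); movel([*xy,z],rate=0.12); env.pause(.1); st()
    effector.grasp(sq); s=st()
    if s["gripper_width"]<0.02: raise SystemExit("missed")
    movel([*xy,lift],rate=0.2); st()
def place(xy,z,a,h=0.16):
    reach([*xy,h],R(a)); movel([*xy,z+0.012],rate=0.15); st(); movel([*xy,z],rate=0.05); env.pause(.2); st()
def letgo(xy,z=0.2):
    effector.release(); env.pause(.1); movel([*xy,z],rate=0.2); st()
E
python3 - <<'E'
from m import *
pick((0.4446,-0.4296),0.015,np.radians(4-90))
n=pl(-.057); place(n,0.0275,AP)
E
```

```text
t 19.5 [ 0.445  -0.4303 -0.0176] w 0.0918 gf 0.0 F [ 0.  -0.6  1.1]
t 20.2 [ 0.4446 -0.4295 -0.0185] w 0.0455 gf 30.0 F [-0.1 -0.3  0.5]
t 21.1 [ 0.4442 -0.4286  0.1253] w 0.0454 gf 30.0 F [ 0.  -0.7 -2.4]
t 23.3 [ 0.5298 -0.1001  0.0067] w 0.0455 gf 30.0 F [ 0.1 -0.8 -2.8]
t 23.9 [ 0.5292 -0.0995 -0.006 ] w 0.0457 gf 30.0 F [-0.5 -0.  -2.1]
```

```bash
python3 - <<'E'
from m import *
n=pl(-.057); movel([*n,0.027],rate=.03); st(); letgo(n,0.15)
t=(0.5521,-0.2565); pick(t,0.015,np.radians(-85.5)+0)
place(pl(.042),0.0275,AP); movel([*pl(.042),0.027],rate=.03); st(); letgo(pl(.042),0.2)
q=pl(-.02); _reach([q[0]-.03,q[1]+.0,0.22],R(AP)); st()
p,W=cloud("wrist"); cv2.imwrite("pics/w4.png",p[:,:,::-1])
rects(W,0.036,0.06,0.36,0.63,-0.2,0.08)
p,W=cloud("top"); rects(W,0.008,0.06,0.38,0.63,-0.52,-0.2,amin=30)
E
```

```text
t 24.2 [ 0.5292 -0.0995 -0.0065] w 0.0457 gf 30.0 F [ 0.6  0.4 -1.9]
t 25.9 [ 0.5286 -0.0989  0.1156] w 0.0918 gf 0.0 F [-0.1  0.1 -0.1]
t 27.4 [ 0.5527 -0.2569 -0.0177] w 0.0918 gf 0.0 F [-0.8 -0.6  0. ]
t 28.1 [ 0.5521 -0.2565 -0.0185] w 0.0497 gf 30.0 F [0.8 0.2 1.1]
t 29.0 [ 0.5514 -0.2558  0.1254] w 0.0500 gf 30.0 F [-0.3 -0.7 -1.1]
t 30.9 [ 0.4478 -0.0448  0.0065] w 0.0499 gf 30.0 F [-0.2 -0.5 -0.3]
t 31.5 [ 0.4472 -0.044  -0.0059] w 0.0497 gf 30.0 F [-0.3  0.5  0.1]
t 31.7 [ 0.4472 -0.044  -0.0065] w 0.0498 gf 30.0 F [-0.3 -0.4  0.1]
t 33.6 [ 0.4465 -0.0438  0.1658] w 0.0918 gf 0.0 F [ 0.7  0.4 -0.5]Traceback (most recent call last):
  File "<stdin>", line 5, in <module>
NameError: name '_reach' is not defined. Did you mean: 'reach'?
```

```bash
python3 - <<'E'
from m import *
q=pl(-.02); env.reach([q[0]-.03,q[1],0.22],R(AP)); st()
p,W=cloud("wrist"); cv2.imwrite("pics/w4.png",p[:,:,::-1])
for r in rects(W,0.036,0.06,0.36,0.63,-0.2,0.08):
    d=np.array(r[:2])-S; print("plate xy",np.round([d@px,d@np.array([-px[1],px[0]])],4))
p,W=cloud("top"); rects(W,0.008,0.06,0.38,0.63,-0.52,-0.2,amin=30)
E
```

```text
t 34.0 [ 0.4685 -0.0795  0.2198] w 0.0921 gf 0.0 F [ 0.   0.5 -0.4]
c 0.5291 -0.1005  size 59.8 45.9  yaw -33.9  z 0.0424 n 1787
c 0.4482 -0.0456  size 49.4 44.4  yaw 56.1  z 0.0425 n 1388
plate xy [-0.0575  0.0009]
plate xy [0.0403 0.0007]
c 0.5358 -0.4350  size 71.0 35.3  yaw 76.4  z 0.0219 n 448
c 0.5471 -0.3428  size 25.9 25.1  yaw 84.3  z 0.0193 n 90
c 0.4523 -0.2883  size 109.6 32.3  yaw 3.7  z 0.0142 n 524
c 0.3902 -0.3367  size 43.7 4.8  yaw 88.7  z 0.0095 n 30
```

View pics/w4.png

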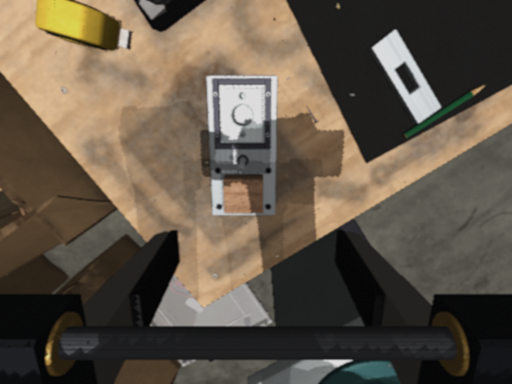

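```bash
python3 - <<'E'
from m import *
pick((0.4522,-0.2884),0.007,np.radians(3.7-90),sq=40)
reach([*S,0.16],R(AP)); movel([*S,0.098],rate=.15); env.pause(.3); st()
p,W=cloud("wrist"); cv2.imwrite("pics/w5.png",p[:,:,::-1])
for z in (0.088,0.078,0.065,0.052,0.0475):
    movel([*S,z],rate=.06); s=st()
    if abs(s["wrist_force"][2])>10 or np.hypot(*s["wrist_force"][:2])>8: print("contact"); break
E
```

```text
t 36.0 [ 0.4529 -0.2887 -0.0257] w 0.0920 gf 0.0 F [ 0.5 -0.1 -0.1]
t 36.9 [ 0.4522 -0.2883 -0.0265] w 0.0311 gf 40.0 F [-0.2  0.1  0.7]
t 37.8 [ 0.4515 -0.2876  0.1255] w 0.0313 gf 40.0 F [-0.4  0.  -2.4]
t 39.7 [ 0.4825 -0.0675  0.0651] w 0.0317 gf 40.0 F [ 0.8 -0.  -2.7]
t 40.0 [ 0.4815 -0.0676  0.054 ] w 0.0316 gf 40.0 F [-0.2 -0.2 -3. ]
t 40.4 [ 0.4816 -0.0676  0.044 ] w 0.0312 gf 40.0 F [-0.  -0.7 -2.4]
t 40.7 [ 0.4816 -0.0677  0.0311] w 0.0315 gf 40.0 F [ 0.1 -0.  -2.6]
t 41.1 [ 0.4816 -0.0677  0.0181] w 0.0312 gf 40.0 F [ 0.1  0.2 -2.4]
t 41.3 [ 0.4819 -0.0676  0.0138] w 0.0313 gf 40.0 F [-0.1 -1.  -2. ]
```

View pics/w5.png

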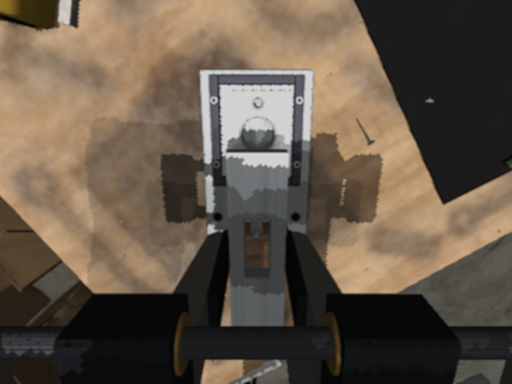

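```bash
python3 - <<'E'
from m import *
movel([*S,0.047],rate=.03); letgo(S,0.15)
c=(0.5472,-0.3430); pick(c,0.008,np.radians(-45),sq=25)
reach([*S,0.16],R(AP)); movel([*S,0.108],rate=.15); env.pause(.3); st()
p,W=cloud("wrist"); cv2.imwrite("pics/w6.png",p[:,:,::-1])
r=rects(W,0.048,0.062,0.36,0.63,-0.2,0.08,amin=60)
E
```

```text
t 43.3 [ 0.4814 -0.067   0.1159] w 0.0921 gf 0.0 F [-0.2  0.6 -0.8]
t 45.6 [ 0.5479 -0.3435 -0.0246] w 0.0919 gf 0.0 F [-0.7 -0.9 -0.4]
t 46.6 [ 0.5472 -0.343  -0.0255] w 0.0272 gf 25.0 F [ 0.1 -0.5  0. ]
t 47.5 [ 0.5465 -0.3422  0.1253] w 0.0273 gf 25.0 F [ 1.1  0.3 -0.5]
t 49.8 [ 0.4825 -0.0675  0.0751] w 0.0274 gf 25.0 F [-0.5  0.1 -0.6]
c 0.4982 -0.0798  size 71.8 32.0  yaw -34.0  z 0.0545 n 3205
c 0.4836 -0.0694  size 7.7 3.8  yaw 45.1  z 0.0555 n 68
c 0.4590 -0.0529  size 14.6 8.3  yaw 57.8  z 0.0545 n 138
c 0.4408 -0.0409  size 31.9 11.8  yaw 57.3  z 0.0546 n 236
```

View pics/w6.png

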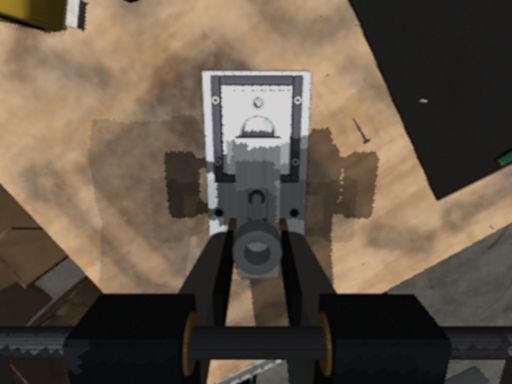

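```bash
python3 - <<'E'
from m import *
for z in (0.098,0.092,0.086,0.076,0.068,0.0605):
    movel([*S,z],rate=.05); s=st()
    if abs(s["wrist_force"][2])>6 or np.hypot(*s["wrist_force"][:2])>6: print("contact"); break
else:
    letgo(S,0.17)
    q=pl(0.06); env.reach([q[0]-.05,q[1]+.03,0.24],R(AP)); env.pause(.3); st()
    p,W=cloud("wrist"); cv2.imwrite("pics/w7.png",p[:,:,::-1])
    rects(W,0.05,0.06,0.36,0.63,-0.2,0.08,amin=60); print(); rects(W,0.066,0.079,0.36,0.63,-0.2,0.08,amin=20)
    p,W=cloud("side"); cv2.imwrite("pics/s7.png",p[150:250,150:350,::-1].repeat(3,0).repeat(3,1))
    rects(cloud("top")[1],0.015,0.06,0.48,0.63,-0.52,-0.35,amin=30)
E
```

```text
t 50.2 [ 0.4816 -0.0677  0.064 ] w 0.0272 gf 25.0 F [-0.4  0.  -0.4]
t 50.5 [ 0.4817 -0.0676  0.0582] w 0.0269 gf 25.0 F [ 0.8  0.6 -1.2]
t 50.7 [ 0.4817 -0.0676  0.0522] w 0.0273 gf 25.0 F [ 0.6 -0.1 -1.6]
t 51.1 [ 0.4817 -0.0677  0.0421] w 0.0271 gf 25.0 F [ 0.5 -0.  -0.2]
t 51.4 [ 0.4817 -0.0676  0.0342] w 0.0275 gf 25.0 F [ 0.2  1.2 -1. ]
t 51.7 [ 0.4818 -0.0676  0.0267] w 0.0272 gf 25.0 F [-0.2  0.6 -0.7]
t 53.5 [ 0.4814 -0.067   0.1358] w 0.0917 gf 0.0 F [0.6 1.1 0.2]
t 54.6 [ 0.3823 -0.0046  0.2398] w 0.0922 gf 0.0 F [-0.3  0.2 -0.1]
c 0.4822 -0.0690  size 109.4 32.0  yaw -34.1  z 0.0545 n 2330

c 0.4819 -0.0692  size 27.0 26.0  yaw -35.0  z 0.0722 n 417
c 0.5361 -0.4353  size 71.1 35.9  yaw 76.1  z 0.0220 n 430
```

View pics/s7.png

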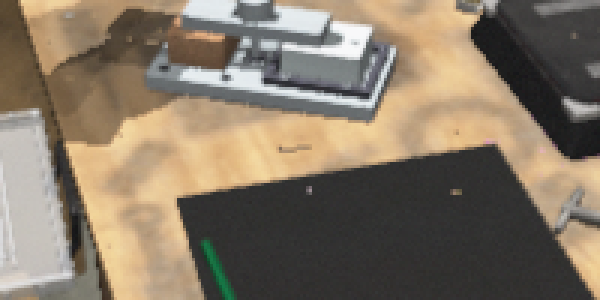

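The side view (plate at about 270,70 in the crop) shows the strap level across block and packing, with the collar on top. The depth check agrees: strap top at 54.5 mm, collar top at 72 mm, and both within 2 mm of the stud axis.

```bash
python3 -c "
from station import *
print(workorder.finish_job())"
```

```text
the job is handed in; nothing more can be done
None
```

The job is handed in (no verdict came back): the block is in the nest, the tall offcut stands as packing, the strap lies level over the stud on both, the collar sits on the strap, and the low offcut hasn't moved. It took about 55 s of the 106 s, including one missed first grasp (the fingers are about 33 mm shorter than the reported tool point), which moved nothing.

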